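# Pop the curing box and move the board to the microscope

### The job

Release the curing box's hatch by pressing its red latch pad straight down slowly and gently (the latch is oil-damped and breaks if forced, about 18 N is its limit) and keeping it pressed until the hatch lets go; let the hatch swing fully open by itself without touching it or getting in its way. Then lift the board carrier out by its blue grip and set it down gently, not dropped, flat in the middle of the microscope's stage plate, and let go of it, leaving the hatch open and untouched and the other things on the bench where they are.

Things in the scene. Friction and masses are not known exactly. Their poses are not given: they have to be found in the camera images.
- box: White curing box, fixed, 220 (x) x 180 (y) x 104 mm high; origin at the centre of its underside, z up, front (latch side) along its own -x. Front deck: x -110 to -46 mm, top at z = 104. Then a 16 mm gap with the steel catch, then the hatch (closed: x -30 to 110, top at z = 105 mm). More than 18 N from the robot on any part of it breaks it.
- latch (a point): Point on the deck's top under the middle of the red latch pad (x = -78, y = 0, z = 104 mm of the box; box axes). The pad is flat on top, 30 (x) x 46 (y) mm. It is screw-adjusted: its top stands somewhere between 10 and 22 mm above this point, differing from start to start and not measured.
- pad_travel (a point): Same point as latch. Pad behaviour: it moves straight down, 9 mm at most, on a spring and an oil damper, and comes back up when released. Pressed slowly: 3 N at first, about 8.5 N at 6 mm, where the hatch is let go, 11 N at the hard stop at 9 mm; the damper adds about 3.5 N per 10 mm/s of pressing speed. Over 18 N breaks it.
- cavity (a point): Centre of the floor of the box's cavity (x = 38, y = 0, z = 45 mm of the box; box axes), beneath the hatch. The cavity measures 128 (x) x 164 (y) mm inside; its rim is 53 mm above the floor.
- hatch (a joint): Opening angle of the hatch in rad: 0 = shut and caught, about 1.85 = fully open (leaning back past upright). A spring drives it, and it takes about 1.2 s to swing up once the catch lets go.
- hatch_panel: The hatch: clear amber panel with a grey frame, 140 x 180 x 7 mm, origin at the middle of its hinge line, which lies at x = 110, y = 0, z = 98 mm of the box (the far edge); the panel extends along its own -x. Not to be touched once it has been let go.
- carrier: Loose board carrier, 110 to 225 g, starts lying in the box's cavity: grey plate 90 (x) x 110 (y) x 6 mm with a copper board on it (top at 8 mm) and, in the middle, an upright blue grip 44 (x) x 14 (y) mm whose top is 46 mm above the underside. Origin at the centre of the underside, z up.
- stage: Microscope stand, fixed: aluminium stage plate 200 (x) x 220 (y) x 12 mm, origin at the centre of its underside, z up. Behind the plate (x = 130 mm) a steel column 30 mm thick and 262 mm high carries a black microscope tube, swung away to x = 210 mm, top at 250 mm.
- stage_mid (a point): Centre of the stage plate's top face, with the stage's axes.
- bits_a: Bystander: clear drill-bit case with a grey cap, about 86 x 21 x 17 mm, lying on the bench.
- bits_b: Bystander: clear drill-bit case with a blue cap, about 86 x 21 x 17 mm, lying on the bench.
- charger: Bystander: white charger block, about 70 x 46 x 34 mm.
- driver: Bystander: screwdriver with a yellow handle, 170 mm, lying on the bench.
- offcut: Bystander: copper board offcut, 90 x 60 x 4 mm, lying on the bench.
- wheel: Bystander: small white plastic wheel, 22 mm across, 12 mm high, lying on the far left corner of the stage plate, at about x = 82, y = 92 mm of the stage.

How it is judged:
By the outcome, as a careful person would: the job done as asked, in the order asked, and still so for the second after the job is handed in, with the robot touching nothing.
It also fails if it takes over 64 s, if anything falls off the work surface, if the arm or the gripper's body presses on something with over 40 N, if the wrist force passes 120 N, or if a joint passes its speed limit or range.

### The arm

A 6-joint arm with a two-finger parallel gripper is mounted at the origin on the work surface. World frame = base frame: x ahead of the robot, y to its left, z up, the work surface at z = 0. Lengths are in m, angles in rad, forces in N, time in s.
With the tool pointing down it reaches from about 0.425 to 0.95 m from the base axis. Payload 3.5 kg.
Tool frame: the origin (TCP) lies midway between the tips of the shut fingers; the grasp point (between the pads) lies 19 mm behind it (ctrl.tcp_to_grasp is the distance from the TCP to the grasp point, in m); z points along the fingers, x is the direction in which the jaws open and shut, and the axes are right-handed (so a half turn about z gives the same grasp; the last joint's range is limited). The gripper opens to 85 mm and grips with 20 to 120 N. Pads are 22 mm wide; open, the fingers measure 114 mm over their backs; the gripper's body (76 mm by 85 mm) begins 54 mm behind the grasp point. The pads swing forward as they close: fully open they stand 13 mm farther back than shut.
Start: joints at [-1.259, 0.286, 1.577, -0, 1.279, -0.15], TCP at [0.301, -0.604, 0.195] pointing down, gripper open.
Joint ranges: [-2.77, 2.77], [-0.9, 2.22], [0.21, 2.48], [-1.53, 4.67], [0.24, 2.81], [-2.84, 2.84]. Speed limits (rad/s): [2.79, 2.79, 3.14, 3.14, 3.14, 3.14].

### API

Orientations are given as a unit quaternion [x, y, z, w].
In Python, from plant import ctrl, cams, workorder, spotter gives the robot as it stands. The module is installed in compiled form; this text tells all that it offers.
- The arm moves only by the tool send_rows, never from a script. Its argument "motion" is one flat list of numbers, 5 for each row, row after row: the shift along the tool's x, y, z in cm, then the turn about the tool's z in rad, then the finger opening in cm, from 0 to 8.54. In form: [tx, ty, tz, spin, gripper, tx, ty, tz, spin, gripper, ...]. A call has 1 to 12 rows; each row shifts and turns the pose as measured when the row begins, along the tool's axes as they then stand; what a row does not reach is not made up. A row lasts 1/10 s, in which the tool goes at most 50 mm and 8.59 degrees, less where a joint would pass 70% of its speed; a pose out of reach is approached as far as the arm can. A call is refused whole if a number of a shift passes 5 or a number of a turn 0.15, either way. A call with a gripper value outside its range is refused whole. The fingers move at their own pace and stop on an object; "grip_force" is the grip in N (left out, the last holds). Time passes only in rows, so rows that do not move let the fingers close. It gives the time, the measured TCP pose, the force and the opening at its end, in the units of the state.
- ctrl.get_state(): the state, without advancing time (a new reading comes with each control period).
- cams.read_camera(name): name is "side" or "top"; returns (picture, depth): 480x640x3 uint8, red, green, blue; 480x640 float32, m along the optical axis (not along the pixel's ray), 0 where there is no reading.
- cams.camera_params(name): a dict with "fx", "fy", "cx", "cy" (pixels), "k1" (the pictures are not rectified: a ray, as slopes to the right and down, at radius r is drawn at 1 + k1 r^2 times it, then the intrinsics apply), "xyz" and "attitude" of the camera in the world. Camera axes: x right, y down, z forward; pixel columns grow to the right and rows downward; lengths in m; the calibration is good to about 2 mm. A picture is of the moment at which its call begins. camera_params takes no time and is no camera call.
- workorder.sign_off(): hands the job in, once; it reports no verdict.
Trained networks look in the newest picture that a camera, given by its name, has taken for a name from the list of things; names that differ only in an ending like _2 or _b are one class to them, and where a whole thing is asked for, a point or a joint stands for the part that bears it (a point fixed in the world has none). Each returns a list of dicts, best first, with "conf" (0 to 1); they miss things now and then, are a little off and sometimes report something else, mostly with a low value. They report only what shows in the picture. A call takes as long as a camera call.
- spotter.trace(target, camera): "mask" (480x640 bool, what is visible of it) and "bbox" ([left, top, width, height] in pixels, round what is visible of it).
The state is a dict: "time": time; "qpos": joint angles; "dq": joint speeds; "joint_efforts": joint torques, N m; "eef_pos": TCP position; "tcp_rot": TCP orientation; "contact_force": force on the tool from outside, world axes, zero at the start; "wrist_torque": the same for the moment, N m; "opening": opening from 0.0 (shut) to 1.0 (fully open).
Only numpy, scipy, OpenCV 4.12 (cv2) and the standard library are available. Lean on these libraries where they do the work, as an engineer would, in place of code of your own. Each camera call takes 0.05 s, during which the arm holds its last target.

## Working session

There is one attempt and no reset: what is moved stays moved. The work goes in short steps, Python scripts to look and compute and a tool call to move; the robot and the scene stay as the last step left them, time stands still between calls to the robot, and variables do not carry over. Pictures are saved under pics/ and viewed, and the job is handed in when it is done.

Besides the shell and the picture viewer there is one more tool, called after ">>>" by a JSON object that holds its "api" and its "payload", one argument or row to a line. send_rows: Moves the arm, as the interface text tells. Its arguments: {"type":"object","properties":{"motion":{"type":"array","items":{"type":"number"}},"grip_force":{"type":"number"}},"required":["motion"]}

```bash
mkdir -p pics; cat > h.py <<'E'
import numpy as np, cv2
from scipy.spatial.transform import Rotation as R
from plant import ctrl, cams, workorder, spotter
def snap(n,f=None):
    p,d=cams.read_camera(n)
    if f: cv2.imwrite('pics/'+f,p[:,:,::-1])
    return p,d
def world(n,d,uv):
    c=cams.camera_params(n); uv=np.atleast_2d(uv).astype(float)
    K=np.array([[c['fx'],0,c['cx']],[0,c['fy'],c['cy']],[0,0,1.]])
    s=cv2.undistortPoints(uv.reshape(-1,1,2),K,np.array([c['k1'],0,0,0,0.])).reshape(-1,2)
    z=d[uv[:,1].astype(int),uv[:,0].astype(int)]
    P=np.c_[s*z[:,None],z]
    a=np.array(c['attitude'])
    M=R.from_quat(a).as_matrix() if a.size==4 else a
    return P@M.T+np.array(c['xyz'])
E
python3 - <<'E'
from h import *
for n in('side','top'):
    p,d=snap(n,n+'0.png'); print(cams.camera_params(n))
    np.savez(n+'0.npz',p=p,d=d)
print(ctrl.get_state(),ctrl.tcp_to_grasp)
E
```

```text
{'fx': 518.5788329847773, 'fy': 518.5788329847773, 'cx': 321.0707062356603, 'cy': 243.1527248818599, 'k1': 0.04831695973388031, 'xyz': array([0.05894534, 1.06617425, 0.78159555]), 'attitude': array([-0.19693109,  0.84812345, -0.47969066,  0.10863534])}
{'fx': 488.594476645374, 'fy': 488.594476645374, 'cx': 319.5270520576883, 'cy': 237.8670498107868, 'k1': -0.032852216974649774, 'xyz': array([0.38135038, 0.02738193, 1.23400106]), 'attitude': array([ 0.70545809, -0.70483943,  0.05337866, -0.05177809])}
{'time': 0.1, 'qpos': array([-1.25901069e+00,  2.87123175e-01,  1.57800960e+00, -2.03438845e-05,
        1.27861888e+00, -1.50025117e-01]), 'dq': array([-0.00127045, -0.00120106, -0.00316484, -0.00048365, -0.00108899,
       -0.00035544]), 'joint_efforts': array([ 4.69813858e-04, -4.07299662e+01, -2.93699026e+01, -1.70415169e-04,
        3.44072170e-03,  3.98661957e-07]), 'eef_pos': array([ 0.30055903, -0.60364664,  0.19396622]), 'tcp_rot': array([ 8.50168655e-01, -5.26509347e-01, -8.28806154e-04, -6.91738889e-04]), 'contact_force': array([ 0.57051657,  0.61852214, -0.673085  ]), 'wrist_torque': array([ 0.0309892 , -0.02537433,  0.02772011]), 'opening': 0.994923194999735} 0.0187
```

View pics/top0.png

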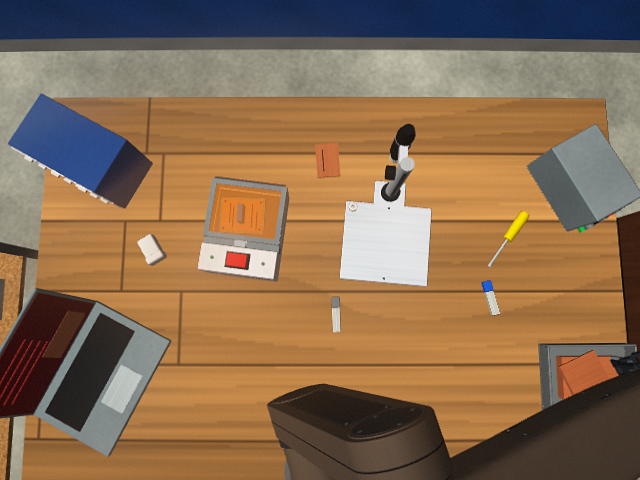

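View pics/side0.png

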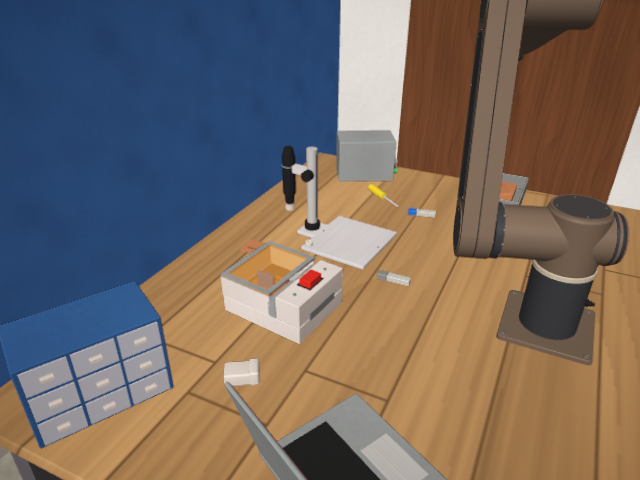

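The top view shows the box with its red pad at about (237,261), the carrier grip at (240,214) under the amber hatch, the stage plate centred near (386,243), and the column at (400,170).

```bash
python3 - <<'E'
from h import *
p,d=snap('top'); 
out={}
for t in('latch','hatch_panel','box','stage','carrier'):
    for r in spotter.trace(t,'top')[:2]:
        print(t,round(r['conf'],2),r['bbox'],r['mask'].sum())
v,u=np.mgrid[0:480,0:640]; W=world('top',d,np.c_[u.ravel(),v.ravel()]).reshape(480,640,3)
hsv=cv2.cvtColor(p,cv2.COLOR_RGB2HSV).astype(int)
red=(hsv[...,1]>180)&((hsv[...,0]<6)|(hsv[...,0]>174))&(abs(u-237)<25)&(abs(v-261)<20)
P=W[red]; print('red n',len(P),np.percentile(P,[5,25,50,75,95],axis=0).round(4))
pt=P[P[:,2]>np.median(P[:,2])-.004]; print(cv2.minAreaRect((pt[:,:2]*1000).astype(np.float32)))
reg=(u>190)&(u<295)&(v>170)&(v<290)
top=reg&(abs(W[...,2]-.105)<.006)
rect=cv2.minAreaRect((W[top][:,:2]*1000).astype(np.float32));print('boxtop',rect,np.median(W[top][:,2]))
reg=(u>330)&(u<440)&(v>190)&(v<295)
print('stage z',np.median(W[reg&(hsv[...,1]<40)][:,2]))
st=reg&(hsv[...,1]<40)&(W[...,2]<.03)&(v>203)
st=cv2.morphologyEx(st.astype(np.uint8),cv2.MORPH_OPEN,np.ones((5,5)))>0
rect=cv2.minAreaRect((W[st][:,:2]*1000).astype(np.float32));print('stage',rect)
print('bench z',np.median(W[320:340,230:300,2]), 'deck z',W[258:262,212:216,2].mean(),W[266:270,262:266,2].mean())
for q in[(240,214),(225,230),(260,225)]: print(q,W[q[1],q[0]])
b=np.zeros_like(p); c=cv2.resize(p[165:300,180:450],None,fx=2.9,fy=2.9,interpolation=cv2.INTER_CUBIC); cv2.imwrite('pics/crop.png',c[:,:,::-1])
np.savez('top1.npz',p=p,d=d,W=W)
E
```

```text
latch 0.87 [195.8, 174.8, 90.7, 108.6] 7680
hatch_panel 0.92 [206.0, 176.7, 81.0, 67.7] 4625
box 0.91 [197.8, 176.8, 90.3, 105.5] 7719
stage 0.69 [337.1, 124.8, 95.7, 161.5] 8630
carrier 0.54 [313.7, 143.8, 22.3, 32.5] 712
red n 256 [[0.4849 0.197  0.1166]
 [0.49   0.2048 0.1195]
 [0.4972 0.2162 0.1211]
 [0.5057 0.2275 0.1223]
 [0.5108 0.2363 0.1243]]
((498.6518249511719, 216.30018615722656), (44.50796890258789, 29.185060501098633), 83.15296173095703)
boxtop ((579.21044921875, 206.50921630859375), (181.5484619140625, 225.95724487304688), 82.65805053710938) 0.10466699044458849
stage z 0.012371442090356122
stage ((554.7354736328125, -142.83892822265625), (219.1636505126953, 202.83383178710938), 84.76628875732422)
bench z 0.00025743083086937624 deck z 0.10423649229592095 0.10381104260253159
(240, 214) [0.60745996 0.21234887 0.10419743]
(225, 230) [0.56916315 0.24657699 0.10444818]
(260, 225) [0.58139006 0.16481364 0.10301367]
```

View pics/crop.png

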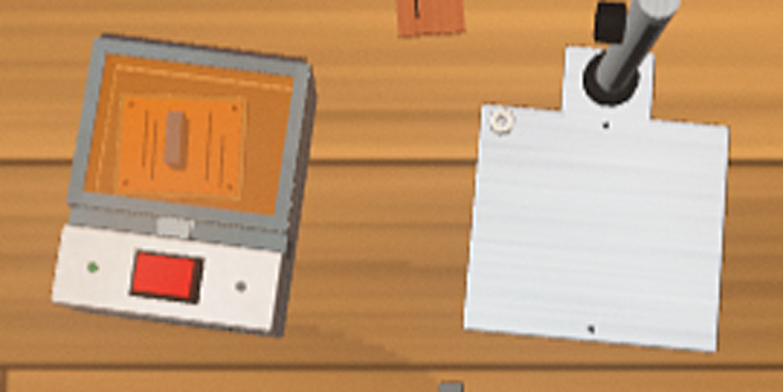

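```bash
cat > plan.py <<'E'
from h import *
import sys
def tool():
    s=ctrl.get_state(); return s, np.array(s['eef_pos']), R.from_quat(s['tcp_rot'])
def plan(target,yaw,n,step=4.0,grip=0):
    """rows towards target (m), tool x axis at world yaw"""
    s,p,r=tool(); 
    for i in range(n):
        M=r.as_matrix(); D=M.T@(np.array(target)-p)*100
        L=np.linalg.norm(D); D=D*min(1,step/max(L,1e-9))
        D=np.round(D,2)
        c=np.arctan2(M[1,0],M[0,0]); e=(yaw-c+np.pi)%(2*np.pi)-np.pi
        sp=np.round(np.clip(-e,-.15,.15),3)
        print(','.join('%g'%x for x in [*D,sp,grip])+',')
        p=p+M@D/100; r=r*R.from_euler('z',sp)
    print('end',p.round(4),'yaw',np.degrees(np.arctan2(*r.as_matrix()[[1,0],[0,0]])).round(1))
def st():
    s,p,r=tool();M=r.as_matrix()
    print('t',round(s['time'],2),'p',p.round(4),'yaw',np.degrees(np.arctan2(M[1,0],M[0,0])).round(2),'z',M[:,2].round(4),'F',np.round(s['contact_force'],2),'op',round(s['opening'],3),'q',np.round(s['qpos'],2))
E
python3 - <<'E'
from plan import *
st(); plan([0.5,-0.15,0.23],np.radians(83),12)
E
```

```text
t 0.4 p [ 0.3007 -0.6042  0.195 ] yaw -63.54 z [-1.e-04  3.e-04 -1.e+00] F [ 0.2   0.97 -0.06] op 1.0 q [-1.26  0.29  1.58 -0.    1.28 -0.15]
-2.56,-3.06,-0.28,-0.15,0,
-2.07,-3.41,-0.28,-0.15,0,
-1.54,-3.68,-0.28,-0.15,0,
-0.97,-3.87,-0.28,-0.15,0,
-0.38,-3.97,-0.28,-0.15,0,
0.22,-3.98,-0.28,-0.15,0,
0.81,-3.91,-0.28,-0.15,0,
1.39,-3.74,-0.28,-0.15,0,
1.93,-3.49,-0.28,-0.15,0,
2.43,-3.17,-0.28,-0.15,0,
2.87,-2.77,-0.28,-0.15,0,
3.26,-2.3,-0.28,-0.15,0,
end [ 0.4931 -0.1658  0.2288] yaw 39.6
```

>>> {"api": "send_rows", "payload": {
  "motion": [-2.56,-3.06,-0.28,-0.15,0,-2.07,-3.41,-0.28,-0.15,0,-1.54,-3.68,-0.28,-0.15,0,-0.97,-3.87,-0.28,-0.15,0,-0.38,-3.97,-0.28,-0.15,0,0.22,-3.98,-0.28,-0.15,0,0.81,-3.91,-0.28,-0.15,0,1.39,-3.74,-0.28,-0.15,0,1.93,-3.49,-0.28,-0.15,0,2.43,-3.17,-0.28,-0.15,0,2.87,-2.77,-0.28,-0.15,0,3.26,-2.3,-0.28,-0.15,0]
}}

```text
time: 1.6
eef_pos: [0.4931, -0.1523, 0.2301]
tcp_rot: [0.94, 0.341, 0.001, 0.002]
contact_force: [0.8, 0.3, -0.0]
opening: -0.004
```

```bash
python3 - <<'E'
from plan import *
st(); plan([0.494,0.2165,0.22],np.radians(83),12)
E
```

```text
t 1.6 p [ 0.4931 -0.1523  0.2301] yaw 39.91 z [ 0.0038 -0.0029 -1.    ] F [ 0.75  0.33 -0.04] op -0.004 q [-0.5  -0.1   1.93 -0.    1.31 -1.19]
2.57,-3.06,0.1,-0.15,0,
3,-2.64,0.1,-0.15,0,
3.36,-2.16,0.1,-0.15,0,
3.65,-1.64,0.1,-0.15,0,
3.85,-1.07,0.1,-0.15,0,
3.97,-0.49,0.1,-0.002,0,
3.97,-0.48,0.09,-0,0,
3.97,-0.48,0.1,-0,0,
3.97,-0.47,0.09,-0,0,
0.9,-0.11,0.02,-0,0,
-0,-0,0,-0,0,
-0,-0,0,-0,0,
end [0.494  0.2165 0.22  ] yaw 83.0
```

>>> {"api": "send_rows", "payload": {
  "motion": [2.57,-3.06,0.1,-0.15,0,3,-2.64,0.1,-0.15,0,3.36,-2.16,0.1,-0.15,0,3.65,-1.64,0.1,-0.15,0,3.85,-1.07,0.1,-0.15,0,3.97,-0.49,0.1,-0.002,0,3.97,-0.48,0.09,0,0,3.97,-0.48,0.1,0,0,3.5,-0.47,0.09,0,0,0,0,0,0,0]
}}

```text
time: 2.6
eef_pos: [0.4928, 0.2214, 0.2235]
tcp_rot: [0.746, 0.666, 0.004, 0.006]
contact_force: [0.2, 0.0, -0.7]
opening: 0.0
```

```bash
python3 - <<'E'
from plan import *
st(); plan([0.495,0.2165,0.138],np.radians(83),6,2.0)
E
```

```text
t 2.6 p [0.4928 0.2214 0.2235] yaw 83.49 z [ 0.0136 -0.0027 -0.9999] F [ 0.21  0.02 -0.68] op 0.0 q [ 0.24 -0.04  1.88 -0.01  1.29 -1.22]
-0.1,0.04,2,0.009,0,
-0.11,0.04,2,-0,0,
-0.1,0.03,2,-0,0,
-0.11,0.04,2,-0,0,
-0.03,0.01,0.56,-0,0,
0,-0,-0,-0,0,
end [0.495  0.2165 0.138 ] yaw 83.0
```

>>> {"api": "send_rows", "payload": {
  "motion": [-0.1,0.04,2,0,0,-0.11,0.04,2,0,0,-0.1,0.03,2,0,0,-0.1,0.04,1.5,0,0,0,0,0.5,0,0,0,0,0,0,0]
}}

```text
time: 3.2
eef_pos: [0.4963, 0.2158, 0.1433]
tcp_rot: [0.745, 0.667, 0.006, 0.007]
contact_force: [-0.4, -0.0, -0.4]
opening: -0.001
```

```bash
python3 - <<'E'
from plan import *
st(); plan([0.495,0.2165,0.126],np.radians(83),3,1.0)
p,d=snap('side','s1.png'); st()
c=cv2.resize(p[210:350,200:400],None,fx=4,fy=4); cv2.imwrite('pics/s1c.png',c[:,:,::-1])
E
```

```text
t 3.2 p [0.4963 0.2158 0.1433] yaw 83.62 z [ 0.0182 -0.0037 -0.9998] F [-0.36 -0.02 -0.39] op -0.001 q [ 0.23  0.03  1.96 -0.01  1.13 -1.23]
0.03,-0.1,0.99,0.011,0,
0.03,-0.07,0.74,-0,0,
-0,0,-0,-0,0,
end [0.495  0.2165 0.126 ] yaw 83.0
t 3.25 p [0.4965 0.2159 0.1438] yaw 83.62 z [ 0.0189 -0.0036 -0.9998] F [-0.27 -0.06  0.1 ] op 0.001 q [ 0.23  0.03  1.96 -0.01  1.13 -1.23]
```

View pics/s1c.png

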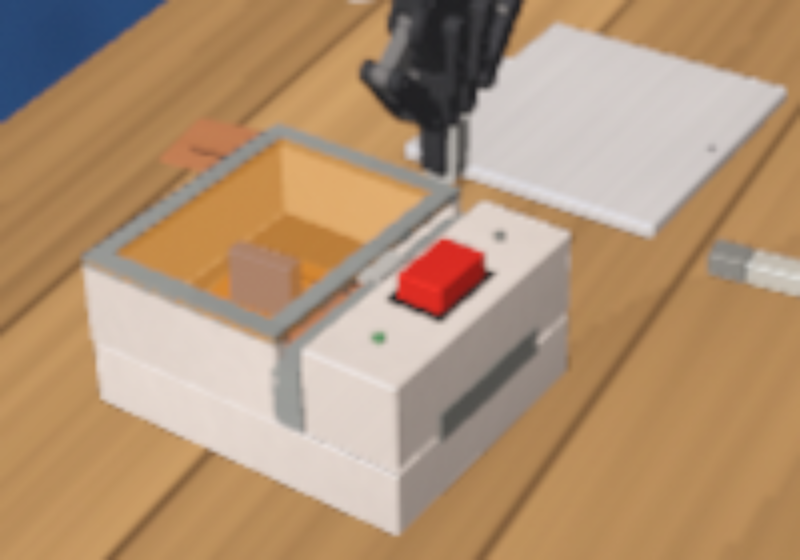

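```bash
python3 - <<'E'
from h import *
from plan import st
def proj(n,X):
    c=cams.camera_params(n);M=R.from_quat(c['attitude']).as_matrix()
    X=(np.atleast_2d(X)-c['xyz'])@M; s=X[:,:2]/X[:,2:]; r=(s**2).sum(1,keepdims=True); s=s*(1+c['k1']*r)
    return s*[c['fx'],c['fy']]+[c['cx'],c['cy']]
T=ctrl.get_state()['eef_pos']
print(proj('side',T),proj('side',[.498,.2163,.121]),proj('top',T))
for n in('side','top'):
    p,d=snap(n,n+'2.png')
    if n=='side':
        print(world(n,d,[[310,276],[309,243],[312,252]]))
st()
E
```

```text
[[310.40247163 266.94947082]] [[309.78324633 275.36169011]] [[234.40659043 259.08520672]]
[[0.49741071 0.21640885 0.1195165 ]
 [0.49312783 0.22817049 0.21319803]
 [0.48830234 0.22382584 0.18955536]]
t 3.35 p [0.4972 0.2163 0.1449] yaw 83.63 z [ 0.0211 -0.0029 -0.9998] F [0.34 0.13 0.22] op -0.004 q [ 0.23  0.03  1.96 -0.01  1.13 -1.23]
```

View pics/side2.png

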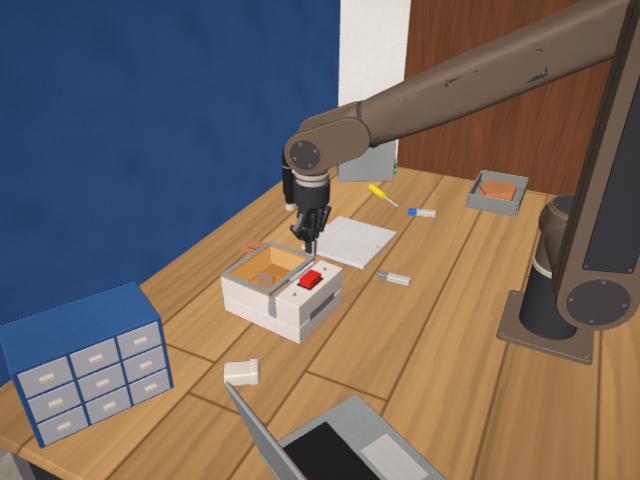

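View pics/top2.png

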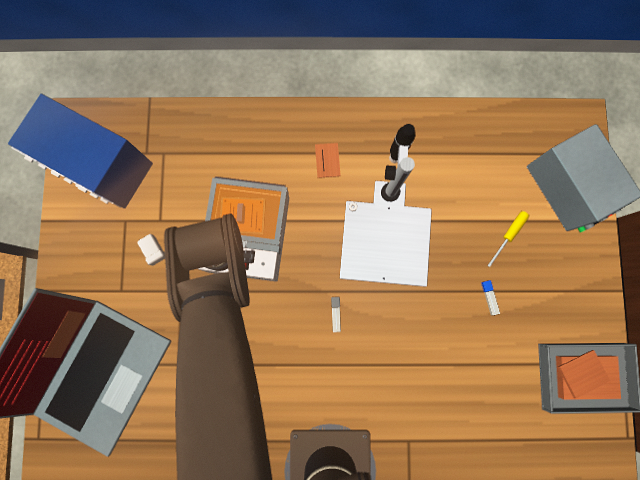

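```bash
python3 - <<'E'
from h import *
p,d=snap('side'); cv2.imwrite('pics/z.png',cv2.resize(p[130:300,250:370],None,fx=5,fy=3.5*1.0,interpolation=cv2.INTER_NEAREST)[:,:,::-1])
v,u=np.mgrid[0:480,0:640]; W=world('side',d,np.c_[u.ravel(),v.ravel()]).reshape(480,640,3)
np.savez('side3.npz',p=p,W=W)
for vv in range(236,280,2): print(vv,[(uu,*(W[vv,uu]*1000).astype(int)) for uu in (306,310,313,316)])
yaw=np.radians(-7);c=np.array([.576,.2067]);e=np.array([np.cos(yaw),np.sin(yaw)])
bx=(W[...,:2]-c)@e; 
m=(W[...,2]>.15)&(W[...,2]<.5)&(abs(W[...,1]-.21)<.2)&(bx<.15)&(bx>-.2)
for lo in np.arange(.15,.5,.025):
    k=m&(W[...,2]>lo)&(W[...,2]<=lo+.025)
    if k.sum(): print(round(lo,3),k.sum(),'box x',np.percentile(bx[k],[1,50,99]).round(3),'y',np.percentile(W[k][:,1],[1,99]).round(3))
E
```

```text
236 [(306, np.int64(486), np.int64(254), np.int64(245)), (310, np.int64(488), np.int64(232), np.int64(234)), (313, np.int64(484), np.int64(226), np.int64(231)), (316, np.int64(481), np.int64(218), np.int64(228))]
238 [(306, np.int64(488), np.int64(251), np.int64(238)), (310, np.int64(485), np.int64(237), np.int64(232)), (313, np.int64(483), np.int64(227), np.int64(227)), (316, np.int64(486), np.int64(208), np.int64(216))]
240 [(306, np.int64(486), np.int64(253), np.int64(235)), (310, np.int64(486), np.int64(236), np.int64(226)), (313, np.int64(483), np.int64(227), np.int64(222)), (316, np.int64(483), np.int64(214), np.int64(215))]
242 [(306, np.int64(500), np.int64(228), np.int64(213)), (310, np.int64(489), np.int64(231), np.int64(218)), (313, np.int64(484), np.int64(225), np.int64(216)), (316, np.int64(483), np.int64(215), np.int64(211))]
244 [(306, np.int64(499), np.int64(229), np.int64(209)), (310, np.int64(491), np.int64(227), np.int64(210)), (313, np.int64(485), np.int64(224), np.int64(210)), (316, np.int64(483), np.int64(213), np.int64(205))]
246 [(306, np.int64(500), np.int64(
[... 3570 characters left out ...]
5 71 box x [-0.093 -0.088 -0.072] y [0.211 0.231]
0.2 98 box x [-0.096 -0.089 -0.075] y [0.207 0.232]
0.225 243 box x [-0.099 -0.093 -0.072] y [0.176 0.264]
0.25 381 box x [-0.101 -0.093 -0.072] y [0.16  0.278]
0.275 307 box x [-0.103 -0.093 -0.075] y [0.185 0.274]
0.3 300 box x [-0.121 -0.098 -0.057] y [0.211 0.256]
0.325 441 box x [-0.123 -0.103 -0.056] y [0.209 0.255]
0.35 430 box x [-0.121 -0.104 -0.055] y [0.196 0.253]
0.375 227 box x [-0.128 -0.108 -0.068] y [0.209 0.276]
0.4 581 box x [-0.171 -0.116 -0.072] y [0.253 0.28 ]
0.425 979 box x [-0.199 -0.134 -0.069] y [0.246 0.281]
0.45 1264 box x [-0.198 -0.12  -0.047] y [0.168 0.277]
0.475 860 box x [-0.199 -0.154 -0.077] y [0.16  0.268]
```

View pics/z.png

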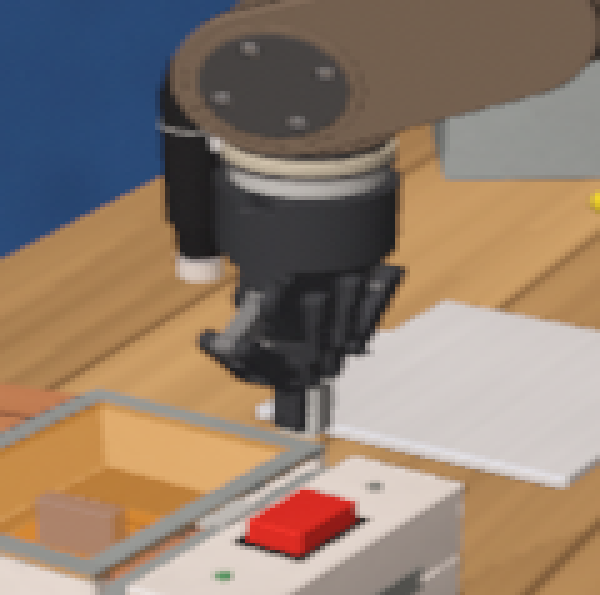

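The side view puts the fingertips at about (311,254), z≈0.18. The reported TCP z is 0.145, so the two disagree. I'll descend slowly and watch the force and the picture.

>>> {"api": "send_rows", "payload": {
  "motion": [0.03,-0.1,0.3,0.01,0,0.02,-0.08,0.3,0,0,0,-0.02,0.3,0,0,0,0,0.3,0,0,0,0,0.3,0,0,0,0,0.2,0,0]
}}

```text
time: 4.0
eef_pos: [0.4971, 0.2177, 0.1293]
tcp_rot: [0.749, 0.663, 0.009, 0.009]
contact_force: [0.1, 0.3, -0.2]
opening: 0.001
```

```bash
python3 - <<'E'
from h import *
from plan import st
st();p,d=snap('side');st()
cv2.imwrite('pics/z2.png',cv2.resize(p[170:320,230:370],None,fx=4,fy=4.0,interpolation=cv2.INTER_NEAREST)[:,:,::-1])
v,u=np.mgrid[0:480,0:640]; W=world('side',d,np.c_[u.ravel(),v.ravel()]).reshape(480,640,3)
for vv in range(250,272,2): print(vv,[(uu,(W[vv,uu]*1000).astype(int).tolist()) for uu in (306,310,313,316)])
E
```

```text
t 4.0 p [0.4971 0.2177 0.1293] yaw 83.05 z [ 0.0262 -0.0018 -0.9997] F [ 0.09  0.32 -0.17] op 0.001 q [ 0.23  0.05  1.98 -0.01  1.09 -1.22]
t 4.05 p [0.4969 0.2177 0.1289] yaw 83.04 z [ 0.0255 -0.0019 -0.9997] F [ 0.52  0.21 -0.05] op -0.002 q [ 0.23  0.05  1.98 -0.01  1.09 -1.22]
250 [(306, [499, 229, 194]), (310, [490, 229, 196]), (313, [486, 222, 194]), (316, [482, 215, 191])]
252 [(306, [498, 231, 190]), (310, [489, 231, 193]), (313, [484, 227, 192]), (316, [484, 212, 184])]
254 [(306, [500, 229, 184]), (310, [490, 228, 186]), (313, [487, 221, 183]), (316, [483, 214, 180])]
256 [(306, [500, 228, 178]), (310, [489, 230, 183]), (313, [484, 225, 181]), (316, [482, 216, 176])]
258 [(306, [500, 227, 172]), (310, [491, 227, 175]), (313, [484, 226, 176]), (316, [484, 212, 168])]
260 [(306, [544, 144, 106]), (310, [489, 231, 173]), (313, [485, 224, 170]), (316, [599, -18, -3])]
262 [(306, [541, 150, 105]), (310, [534, 144, 104]), (313, [533, 130, 96]), (316, [594, -8, -3])]
264 [(306, [539, 155, 103]), (310, [544, 125, 84]), (313, [533, 129, 89]), (316, [517, 145, 103])]
266 [(306, [539, 155, 97]), (310, [536, 140, 89]), (313, [530, 136, 88]), (316, [513, 153, 104])]
268 [(306, [555, 125, 69]), (310, [533, 145, 87]), (313, [516, 163, 103]), (316, [509, 162, 104])]
270 [(306, [538, 157, 87]), (310, [508, 195, 119]), (313, [500, 194, 121]), (316, [504, 171, 106])]
```

View pics/z2.png

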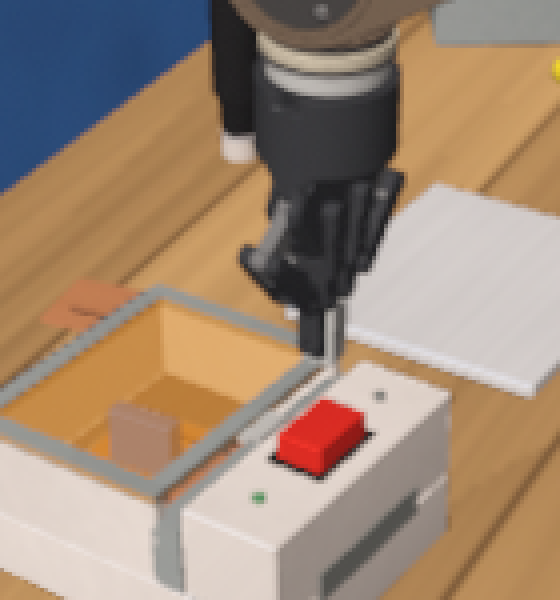

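>>> {"api": "send_rows", "payload": {
  "motion": [0,0,0.1,0,0,0,0,0.1,0,0,0,0,0.1,0,0,0,0,0.1,0,0,0,0,0.1,0,0]
}}

```text
time: 4.55
eef_pos: [0.4972, 0.2177, 0.1235]
tcp_rot: [0.749, 0.663, 0.009, 0.009]
contact_force: [-0.0, -0.8, 0.2]
opening: -0.002
```

>>> {"api": "send_rows", "payload": {
  "motion": [0,0,0.06,0,0,0,0,0.06,0,0,0,0,0.06,0,0,0,0,0.06,0,0]
}}

```text
time: 4.95
eef_pos: [0.4973, 0.2177, 0.121]
tcp_rot: [0.749, 0.663, 0.009, 0.009]
contact_force: [0.3, 0.3, 0.5]
opening: -0.002
```

>>> {"api": "send_rows", "payload": {
  "motion": [0,0,0.06,0,0,0,0,0.06,0,0,0,0,0.06,0,0,0,0,0.06,0,0]
}}

```text
time: 5.35
eef_pos: [0.4974, 0.2177, 0.1184]
tcp_rot: [0.749, 0.663, 0.009, 0.009]
contact_force: [-0.6, 0.3, -0.6]
opening: -0.001
```

>>> {"api": "send_rows", "payload": {
  "motion": [0,0,0.06,0,0,0,0,0.06,0,0,0,0,0.06,0,0,0,0,0.06,0,0]
}}

```text
time: 5.75
eef_pos: [0.4975, 0.2177, 0.1159]
tcp_rot: [0.749, 0.663, 0.009, 0.009]
contact_force: [-0.3, 0.2, -0.3]
opening: 0.003
```

```bash
python3 - <<'E'
from h import *
from plan import st
st();p,d=snap('side');st()
cv2.imwrite('pics/z3.png',cv2.resize(p[170:320,230:370],None,fx=4,fy=4.0,interpolation=cv2.INTER_NEAREST)[:,:,::-1])
v,u=np.mgrid[0:480,0:640]; W=world('side',d,np.c_[u.ravel(),v.ravel()]).reshape(480,640,3)
for vv in range(250,276,2): print(vv,[(uu,(W[vv,uu]*1000).astype(int).tolist()) for uu in (306,310,313,316)])
E
```

```text
t 5.75 p [0.4975 0.2177 0.1159] yaw 83.04 z [ 0.026  -0.0018 -0.9997] F [-0.31  0.16 -0.33] op 0.003 q [ 0.23  0.06  1.99 -0.01  1.07 -1.22]
t 5.8 p [0.4974 0.2177 0.1157] yaw 83.04 z [ 0.0258 -0.0019 -0.9997] F [-0.91  0.26 -0.99] op -0.002 q [ 0.23  0.06  1.99 -0.01  1.07 -1.22]
250 [(306, [487, 252, 210]), (310, [484, 240, 205]), (313, [483, 227, 198]), (316, [485, 209, 187])]
252 [(306, [486, 254, 206]), (310, [487, 234, 195]), (313, [483, 229, 194]), (316, [484, 212, 184])]
254 [(306, [500, 229, 184]), (310, [489, 230, 187]), (313, [484, 227, 187]), (316, [482, 216, 182])]
256 [(306, [500, 228, 178]), (310, [489, 230, 182]), (313, [485, 225, 181]), (316, [484, 211, 173])]
258 [(306, [501, 227, 172]), (310, [489, 231, 178]), (313, [484, 226, 176]), (316, [483, 214, 170])]
260 [(306, [499, 230, 170]), (310, [490, 230, 172]), (313, [485, 224, 170]), (316, [483, 214, 165])]
262 [(306, [498, 231, 165]), (310, [489, 231, 167]), (313, [485, 224, 164]), (316, [484, 213, 158])]
264 [(306, [504, 221, 152]), (310, [489, 231, 162]), (313, [485, 224, 159]), (316, [518, 144, 102])]
266 [(306, [537, 159, 100]), (310, [493, 223, 151]), (313, [531, 133, 87]), (316, [513, 154, 105])]
268 [(306, [555, 124, 68]), (310, [533, 145, 87]), (313, [515, 165, 104]), (316, [509, 161, 104])]
270 [(306, [538, 156, 87]), (310, [506, 198, 121]), (313, [502, 190, 118]), (316, [506, 168, 104])]
272 [(306, [523, 185, 103]), (310, [504, 203, 120]), (313, [497, 200, 120]), (316, [491, 198, 120])]
274 [(306, [509, 212, 118]), (310, [500, 209, 119]), (313, [495, 206, 119]), (316, [489, 202, 118])]
```

View pics/z3.png

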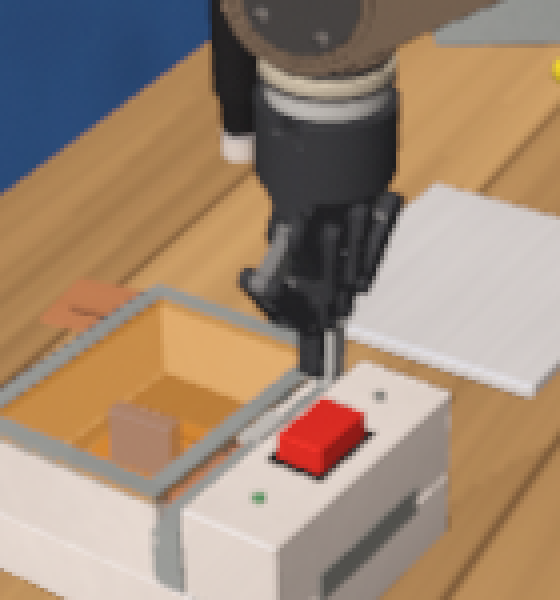

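No contact at reported z=0.116. The picture shows the tips still about 3 cm above the red pad, around pixel (312,266). The real tips are therefore roughly 37 mm above the reported TCP, and I'll go by camera and force.

>>> {"api": "send_rows", "payload": {
  "motion": [0,0,0.2,0,0,0,0,0.2,0,0,0,0,0.2,0,0,0,0,0.2,0,0,0,0,0.2,0,0,0,0,0.2,0,0,0,0,0.2,0,0,0,0,0.1,0,0,0,0,0.1,0,0,0,0,0,0,0]
}}

```text
time: 6.8
eef_pos: [0.4976, 0.2176, 0.0979]
tcp_rot: [0.749, 0.663, 0.009, 0.009]
contact_force: [0.9, 0.1, 0.3]
opening: -0.001
```

```bash
python3 - <<'E'
from h import *
from plan import st
st();p,d=snap('side');st()
cv2.imwrite('pics/z4.png',cv2.resize(p[170:320,230:370],None,fx=4,fy=4.0,interpolation=cv2.INTER_NEAREST)[:,:,::-1])
v,u=np.mgrid[0:480,0:640]; W=world('side',d,np.c_[u.ravel(),v.ravel()]).reshape(480,640,3)
for vv in range(262,282,1): print(vv,[(uu,(W[vv,uu]*1000).astype(int).tolist()) for uu in (306,308,310,313)])
E
```

```text
t 6.8 p [0.4976 0.2176 0.0979] yaw 83.04 z [ 0.0251 -0.002  -0.9997] F [0.9  0.05 0.29] op -0.001 q [ 0.23  0.09  2.   -0.01  1.03 -1.22]
t 6.85 p [0.4977 0.2176 0.098 ] yaw 83.04 z [ 0.0253 -0.002  -0.9997] F [ 0.08 -0.88 -0.24] op 0.002 q [ 0.23  0.09  2.   -0.01  1.03 -1.22]
262 [(306, [499, 230, 164]), (308, [496, 227, 163]), (310, [489, 231, 167]), (313, [485, 225, 165])]
263 [(306, [500, 229, 160]), (308, [496, 227, 161]), (310, [489, 231, 165]), (313, [485, 224, 162])]
264 [(306, [500, 228, 157]), (308, [495, 230, 160]), (310, [490, 230, 161]), (313, [484, 226, 161])]
265 [(306, [499, 230, 156]), (308, [494, 230, 157]), (310, [489, 231, 160]), (313, [485, 224, 157])]
266 [(306, [498, 232, 155]), (308, [494, 230, 155]), (310, [490, 228, 155]), (313, [486, 222, 153])]
267 [(306, [500, 229, 150]), (308, [495, 229, 152]), (310, [490, 229, 153]), (313, [486, 223, 151])]
268 [(306, [499, 230, 148]), (308, [494, 231, 151]), (310, [490, 230, 151]), (313, [486, 223, 148])]
269 [(306, [500, 229, 145]), (308, [495, 229, 146]), (310, [490, 230, 148]), (313, [485, 224, 146])]
270 [(306, [5
[... 498 characters left out ...]
306, [506, 219, 121]), (308, [502, 216, 121]), (310, [498, 213, 119]), (313, [493, 209, 119])]
276 [(306, [503, 223, 122]), (308, [501, 218, 119]), (310, [495, 219, 121]), (313, [489, 216, 121])]
277 [(306, [502, 226, 121]), (308, [499, 222, 119]), (310, [494, 221, 120]), (313, [488, 218, 120])]
278 [(306, [501, 227, 119]), (308, [495, 228, 122]), (310, [492, 226, 121]), (313, [487, 220, 119])]
279 [(306, [499, 231, 120]), (308, [494, 230, 121]), (310, [491, 227, 120]), (313, [486, 223, 119])]
280 [(306, [496, 236, 121]), (308, [492, 234, 121]), (310, [488, 234, 122]), (313, [484, 227, 119])]
281 [(306, [495, 239, 120]), (308, [492, 235, 119]), (310, [487, 235, 120]), (313, [484, 226, 116])]
```

View pics/z4.png

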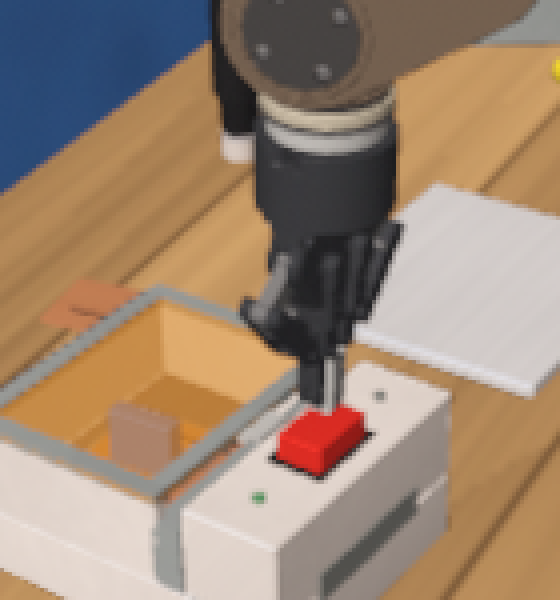

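>>> {"api": "send_rows", "payload": {
  "motion": [0,0,0.15,0,0,0,0,0.15,0,0,0,0,0.15,0,0,0,0,0.15,0,0,0,0,0.1,0,0,0,0,0.1,0,0,0,0,0.1,0,0,0,0,0,0,0]
}}

```text
time: 7.65
eef_pos: [0.4981, 0.2176, 0.0885]
tcp_rot: [0.749, 0.663, 0.009, 0.009]
contact_force: [-1.1, 0.4, 0.0]
opening: -0.004
```

>>> {"api": "send_rows", "payload": {
  "motion": [0,0,0.06,0,0,0,0,0.06,0,0,0,0,0.06,0,0,0,0,0.06,0,0,0,0,0.06,0,0,0,0,0.06,0,0]
}}

```text
time: 8.25
eef_pos: [0.4985, 0.2177, 0.0851]
tcp_rot: [0.749, 0.663, 0.009, 0.009]
contact_force: [-1.7, -0.9, 3.2]
opening: -0.002
```

>>> {"api": "send_rows", "payload": {
  "motion": [0,0,0.06,0,0,0,0,0.06,0,0,0,0,0.06,0,0,0,0,0.06,0,0]
}}

```text
time: 8.65
eef_pos: [0.4985, 0.2177, 0.0844]
tcp_rot: [0.749, 0.663, 0.009, 0.009]
contact_force: [-2.8, -0.3, 5.4]
opening: 0.001
```

>>> {"api": "send_rows", "payload": {
  "motion": [0,0,0.1,0,0,0,0,0.1,0,0,0,0,0.1,0,0,0,0,0.1,0,0]
}}

```text
time: 9.05
eef_pos: [0.4985, 0.2177, 0.0824]
tcp_rot: [0.748, 0.663, 0.008, 0.009]
contact_force: [-3.3, -1.0, 7.4]
opening: 0.004
```

>>> {"api": "send_rows", "payload": {
  "motion": [0,0,0.1,0,0,0,0,0.1,0,0,0,0,0.1,0,0,0,0,0.1,0,0]
}}

```text
time: 9.45
eef_pos: [0.4984, 0.2177, 0.0812]
tcp_rot: [0.748, 0.663, 0.007, 0.009]
contact_force: [-3.9, -1.2, 7.9]
opening: -0.001
```

>>> {"api": "send_rows", "payload": {
  "motion": [0,0,0.12,0,0,0,0,0.12,0,0,0,0,0.12,0,0,0,0,0.12,0,0]
}}

```text
time: 9.85
eef_pos: [0.4984, 0.2177, 0.08]
tcp_rot: [0.748, 0.663, 0.006, 0.008]
contact_force: [-4.7, -2.4, 8.7]
opening: -0.002
```

>>> {"api": "send_rows", "payload": {
  "motion": [-0.02,-0.06,0.12,0,0,-0.02,-0.06,0.12,0,0,-0.02,-0.06,0.12,0,0]
}}

```text
time: 10.15
eef_pos: [0.4984, 0.2177, 0.0799]
tcp_rot: [0.748, 0.664, 0.008, 0.009]
contact_force: [-2.9, -1.2, 7.5]
opening: 0.002
```

>>> {"api": "send_rows", "payload": {
  "motion": [0,-0.03,0.14,0,0,0,-0.03,0.14,0,0,0,-0.03,0.14,0,0,0,-0.03,0.14,0,0]
}}

```text
time: 10.55
eef_pos: [0.4985, 0.2177, 0.0791]
tcp_rot: [0.748, 0.664, 0.008, 0.01]
contact_force: [-3.8, -1.7, 9.0]
opening: 0.001
```

>>> {"api": "send_rows", "payload": {
  "motion": [0,-0.03,0.15,0,0,0,-0.03,0.15,0,0,0,-0.03,0.15,0,0,0,-0.03,0.15,0,0]
}}

```text
time: 10.95
eef_pos: [0.4985, 0.2176, 0.0781]
tcp_rot: [0.747, 0.664, 0.007, 0.011]
contact_force: [-4.0, -2.0, 9.1]
opening: -0.003
```

```bash
python3 - <<'E'
from h import *
from plan import st
st();p,d=snap('side');st()
cv2.imwrite('pics/z5.png',cv2.resize(p[170:320,200:370],None,fx=4,fy=4.0,interpolation=cv2.INTER_NEAREST)[:,:,::-1])
E
```

```text
t 10.95 p [0.4985 0.2176 0.0781] yaw 83.24 z [ 0.0257 -0.0065 -0.9996] F [-3.99 -1.97  9.13] op -0.003 q [ 0.23  0.12  2.01 -0.01  1.   -1.21]
t 11.0 p [0.4985 0.2176 0.078 ] yaw 83.24 z [ 0.0257 -0.0065 -0.9996] F [-3.81 -2.12  8.64] op 0.002 q [ 0.23  0.12  2.01 -0.01  1.   -1.21]
```

View pics/z5.png

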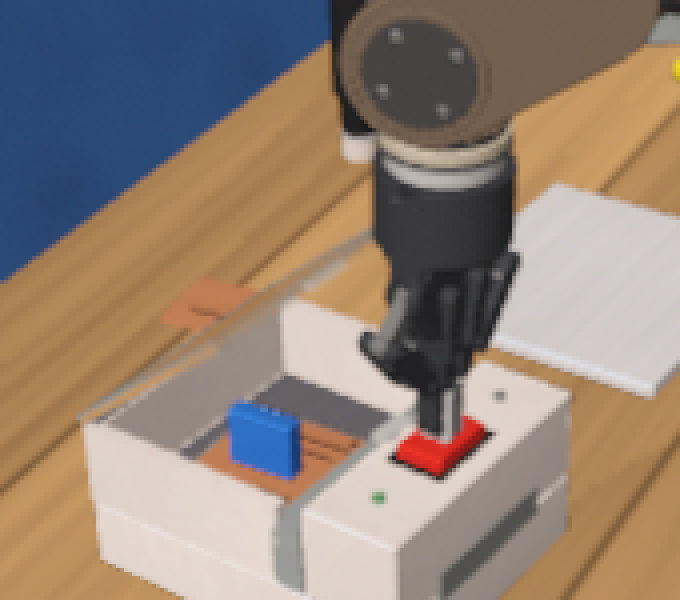

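The hatch has let go and is already past half open. I'll hold still while it finishes.

>>> {"api": "send_rows", "payload": {
  "motion": [0,0,0.1,0,0,0,0,0.1,0,0,0,0,0.08,0,0,0,0,0.05,0,0,0,0,0,0,0,0,0,0,0,0,0,0,0,0,0,0,0,0,0,0,0,0,0,0,0,0,0,0,0,0,0,0,0,0,0,0,0,0,0,0]
}}

```text
time: 12.2
eef_pos: [0.4984, 0.2175, 0.0815]
tcp_rot: [0.747, 0.665, 0.006, 0.011]
contact_force: [-3.0, -0.6, 5.1]
opening: 0.0
```

>>> {"api": "send_rows", "payload": {
  "motion": [0,0,-0.2,0,0,0,0,-0.3,0,0,0,0,-0.5,0,0,0,0,-1,0,2,0,0,-1.5,0,4,0,0,-2,0,6,0,0,-2,0,6,0,0,-2,0,6,0,0,-1,0,6,0,0,0,0,6]
}}

```text
time: 13.2
eef_pos: [0.4969, 0.2187, 0.1948]
tcp_rot: [0.747, 0.664, 0.009, 0.012]
contact_force: [0.5, -0.6, 0.6]
opening: 0.703
```

```bash
python3 - <<'E'
from h import *
from plan import st
st();p,d=snap('side','side6.png');p2,d2=snap('top','top6.png');st()
for n,dd,pp in(('side',d,p),('top',d2,p2)):
    v,u=np.mgrid[0:480,0:640]; W=world(n,dd,np.c_[u.ravel(),v.ravel()]).reshape(480,640,3)
    hsv=cv2.cvtColor(pp,cv2.COLOR_RGB2HSV).astype(int)
    m=(hsv[...,0]>100)&(hsv[...,0]<125)&(hsv[...,1]>130)&(abs(W[...,0]-.61)<.09)&(abs(W[...,1]-.2)<.09)&(W[...,2]<.1)&(W[...,2]>.05)
    P=W[m]
    if len(P)>5:
        t=P[P[:,2]>.086]; print(n,len(P),P.mean(0),'top',len(t),t.mean(0),cv2.minAreaRect((t[:,:2]*1000).astype(np.float32)))
    np.savez(n+'6.npz',p=pp,W=W)
E
```

```text
t 13.2 p [0.4969 0.2187 0.1948] yaw 83.28 z [ 0.029  -0.0063 -0.9996] F [ 0.48 -0.61  0.64] op 0.703 q [ 0.23 -0.02  1.92 -0.01  1.22 -1.21]
t 13.3 p [0.4959 0.2185 0.1926] yaw 83.28 z [ 0.0257 -0.0071 -0.9996] F [-1.15 -0.   -0.38] op 0.705 q [ 0.23 -0.02  1.92 -0.01  1.22 -1.21]
side 252 [0.61182333 0.22092452 0.07776047] top 85 [0.61242764 0.21856927 0.08999428] ((613.1214599609375, 216.95323181152344), (16.34166145324707, 44.998756408691406), 88.70366668701172)
top 82 [0.61474076 0.21636704 0.09159075] top 82 [0.61474076 0.21636704 0.09159075] ((614.6909790039062, 216.4163055419922), (12.197364807128906, 39.90263366699219), 88.31083679199219)
```

View pics/side6.png

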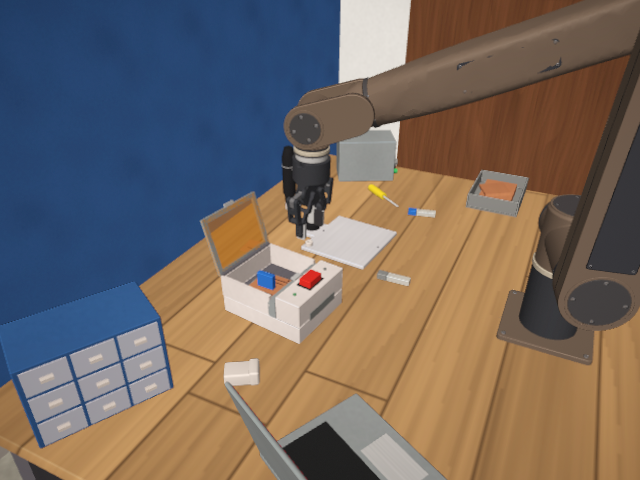

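View pics/top6.png

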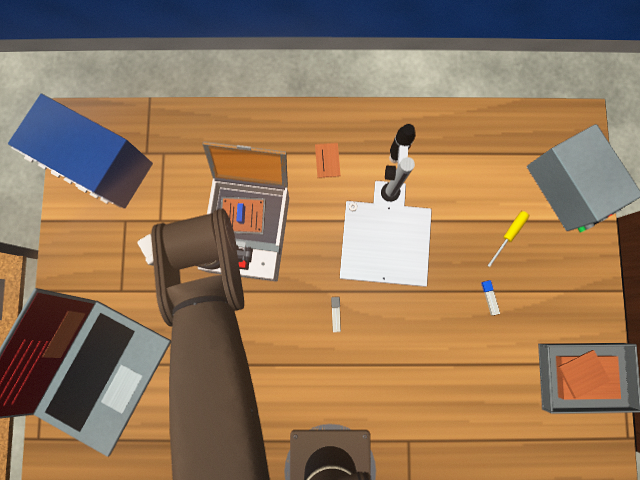

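```bash
python3 - <<'E'
from plan import *
z=np.load('top6.npz');W=z['W'];p=z['p']
hsv=cv2.cvtColor(p,cv2.COLOR_RGB2HSV).astype(int)
v,u=np.mgrid[0:480,0:640]
m=(abs(W[...,2]-.053)<.006)&(u>212)&(u<285)&(v>190)&(v<240)&(hsv[...,1]>100)&(hsv[...,0]<20)
P=W[m];print(len(P),np.median(P[:,2]),cv2.minAreaRect((P[:,:2]*1000).astype(np.float32)))
cv2.imwrite('pics/c6.png',cv2.resize(p[180:290,180:320],None,fx=5,fy=5,interpolation=cv2.INTER_CUBIC)[:,:,::-1])
r=(u>200)&(u<295)&(v>135)&(v<200)&(W[...,2]>.16)
yaw=np.radians(-7);e=np.array([np.cos(yaw),np.sin(yaw)])
bx=(W[r][:,:2]-[.576,.2067])@e
print('hatch',r.sum(),np.percentile(bx,[2,50,98]),W[r][:,2].min(),W[r][:,2].max(),np.polyfit(W[r][:,2],bx,1))
st(); 
E
```

```text
949 0.05337020309512175 ((616.40771484375, 216.0394287109375), (99.83865356445312, 81.7045669555664), 86.97282409667969)
hatch 1780 [0.12599994 0.13975865 0.15367515] 0.16000777288876145 1.2340010583459595 [-0.28600431  0.19753969]
t 13.3 p [0.4959 0.2185 0.1926] yaw 83.28 z [ 0.0257 -0.0071 -0.9996] F [-1.15 -0.   -0.38] op 0.705 q [ 0.23 -0.02  1.92 -0.01  1.22 -1.21]
```

View pics/c6.png

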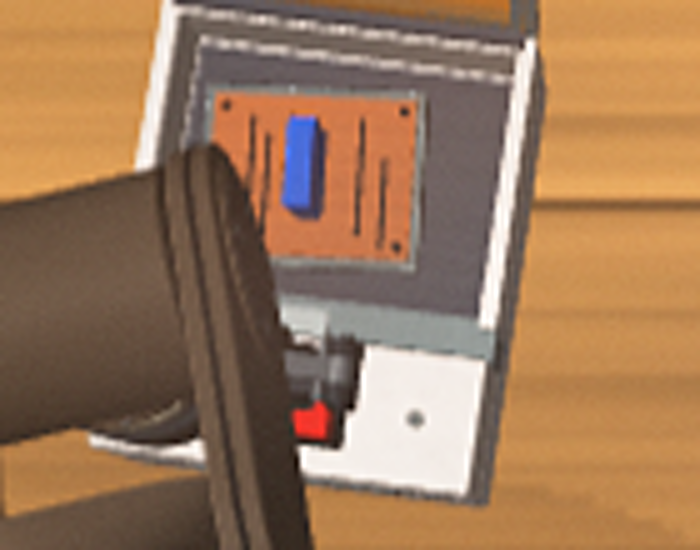

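```bash
python3 - <<'E'
from plan import *
plan([0.615,0.2165,0.14],np.radians(87),9,2.0,6)
E
```

```text
0.19,1.8,0.86,-0.065,6,
0.07,1.81,0.85,0,6,
0.07,1.81,0.86,0,6,
0.07,1.81,0.86,0,6,
0.07,1.81,0.85,0,6,
0.07,1.81,0.86,0,6,
0.03,0.9,0.43,0,6,
0,0,-0,0,6,
0,0,-0,0,6,
end [0.615  0.2165 0.14  ] yaw 87.0
```

>>> {"api": "send_rows", "payload": {
  "motion": [0.19,1.8,0.86,-0.065,6,0.07,1.81,0.85,0,6,0.07,1.81,0.86,0,6,0.07,1.81,0.86,0,6,0.07,1.81,0.85,0,6,0.07,1.8,0.6,0,6,0.03,0.6,0.3,0,6,0,0,0,0,6]
}}

```text
time: 14.1
eef_pos: [0.6082, 0.2154, 0.1282]
tcp_rot: [0.724, 0.69, -0.002, 0.006]
contact_force: [-0.6, 0.3, 0.3]
opening: 0.702
```

```bash
python3 - <<'E'
from plan import *
st(); p,d=snap('side');cv2.imwrite('pics/z7.png',cv2.resize(p[170:320,190:340],None,fx=4,fy=4.0,interpolation=cv2.INTER_CUBIC)[:,:,::-1])
plan([0.615,0.2165,0.05],np.radians(87),7,1.5,6)
E
```

```text
t 14.1 p [0.6082 0.2154 0.1282] yaw 87.18 z [ 0.0049 -0.011  -0.9999] F [-0.59  0.26  0.3 ] op 0.702 q [ 0.19  0.28  1.71 -0.01  1.15 -1.33]
0.04,0.13,1.49,0.003,6,
0.05,0.13,1.49,0,6,
0.04,0.13,1.49,0,6,
0.05,0.13,1.49,0,6,
0.04,0.12,1.49,0,6,
0.01,0.03,0.39,0,6,
0,0,-0,0,6,
end [0.615  0.2165 0.05  ] yaw 87.0
```

View pics/z7.png

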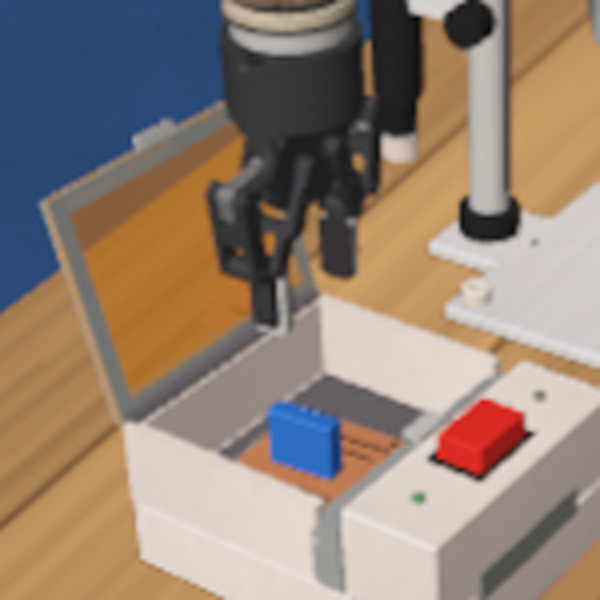

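>>> {"api": "send_rows", "payload": {
  "motion": [0.04,0.13,1.49,0.003,6,0.05,0.13,1.49,0,6,0.04,0.13,1.49,0,6,0.05,0.13,1.3,0,6,0.04,0.12,0.8,0,6,0,0,0,0,6]
}}

```text
time: 14.75
eef_pos: [0.6116, 0.217, 0.056]
tcp_rot: [0.725, 0.689, -0.003, 0.005]
contact_force: [-0.8, -0.4, 0.6]
opening: 0.703
```

```bash
python3 - <<'E'
from plan import *
st(); p,d=snap('side');cv2.imwrite('pics/z8.png',cv2.resize(p[170:320,190:340],None,fx=4,fy=4.0,interpolation=cv2.INTER_CUBIC)[:,:,::-1])
W=world('side',d,np.c_[np.mgrid[0:640,0:480].reshape(2,-1).T]).reshape(640,480,3).transpose(1,0,2)
for vv in range(248,276,3): print(vv,[(uu,(W[vv,uu]*1000).astype(int).tolist()) for uu in (252,256,260,264,272,276)])
plan([0.615,0.2165,0.027],np.radians(87),5,0.7,6)
E
```

```text
t 14.75 p [0.6116 0.217  0.056 ] yaw 87.08 z [ 0.0016 -0.0115 -0.9999] F [-0.75 -0.44  0.59] op 0.703 q [ 0.19  0.37  1.74 -0.01  1.03 -1.32]
248 [(252, [603, 280, 199]), (256, [616, 246, 177]), (260, [603, 250, 182]), (264, [597, 243, 180]), (272, [613, 185, 144]), (276, [600, 188, 149])]
251 [(252, [604, 280, 191]), (256, [621, 239, 164]), (260, [673, 146, 97]), (264, [595, 246, 174]), (272, [613, 185, 136]), (276, [602, 184, 138])]
254 [(252, [601, 284, 187]), (256, [612, 253, 166]), (260, [604, 250, 167]), (264, [595, 248, 168]), (272, [611, 189, 130]), (276, [599, 191, 134])]
257 [(252, [601, 286, 180]), (256, [670, 168, 93]), (260, [603, 252, 160]), (264, [596, 246, 159]), (272, [612, 188, 121]), (276, [603, 185, 122])]
260 [(252, [602, 284, 171]), (256, [601, 271, 163]), (260, [600, 256, 155]), (264, [668, 137, 66]), (272, [611, 189, 113]), (276, [601, 189, 116])]
263 [(252, [604, 282, 161]), (256, [604, 268, 153]), (260, [600, 257, 148]), (264, [669, 137, 57]), (272, [615, 184, 100]), (276, [603, 185, 104])]
266 [(252, [606, 281, 153]), (256, [601, 272, 148]), (260, [600, 258, 140]), (264, [668, 139, 50]), (272, [653, 124, 45]), (276, [600, 191, 100])]
269 [(252, [675, 183, 65]), (256, [612, 258, 129]), (260, [603, 255, 130]), (264, [665, 145, 45]), (272, [647, 135, 44]), (276, [637, 133, 46])]
272 [(252, [673, 186, 58]), (256, [611, 260, 122]), (260, [604, 254, 121]), (264, [619, 215, 92]), (272, [642, 143, 41]), (276, [632, 141, 43])]
275 [(252, [675, 184, 47]), (256, [611, 260, 114]), (260, [605, 253, 112]), (264, [615, 222, 89]), (272, [599, 212, 88]), (276, [619, 163, 51])]
-0,0.07,0.7,0.001,6,
-0,0.07,0.7,0,6,
-0,0.08,0.7,0,6,
-0.01,0.07,0.7,0,6,
0,0.02,0.17,0,6,
end [0.615  0.2165 0.027 ] yaw 87.0
```

View pics/z8.png

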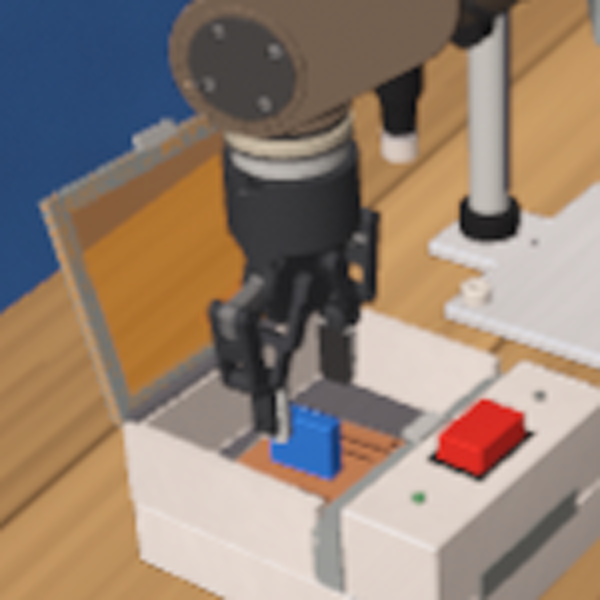

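>>> {"api": "send_rows", "payload": {
  "motion": [0,0.1,0.7,0,6,0,0.1,0.7,0,6,0,0.08,0.6,0,6,0,0.07,0.4,0,6,0,0,0.2,0,6,0,0,0,0,6]
}}

```text
time: 15.4
eef_pos: [0.6176, 0.2169, 0.0306]
tcp_rot: [0.725, 0.689, -0.001, 0.006]
contact_force: [0.1, -1.1, 0.7]
opening: 0.701
```

```bash
python3 - <<'E'
from plan import *
st(); p,d=snap('side');cv2.imwrite('pics/z9.png',cv2.resize(p[170:320,190:340],None,fx=4,fy=4.0,interpolation=cv2.INTER_CUBIC)[:,:,::-1])
E
```

```text
t 15.4 p [0.6176 0.2169 0.0306] yaw 87.07 z [ 0.0064 -0.0106 -0.9999] F [ 0.12 -1.11  0.72] op 0.701 q [ 0.19  0.41  1.74 -0.01  0.99 -1.32]
```

View pics/z9.png

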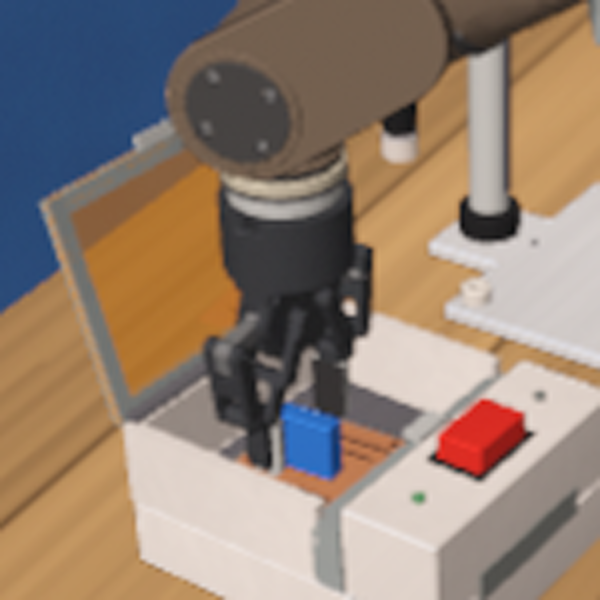

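>>> {"api": "send_rows", "payload": {
  "motion": [0,-0.1,0.1,0,4,0,-0.1,0.1,0,2.5,0,0,0,0,1,0,0,0,0,0.8,0,0,0,0,0.8,0,0,0,0,0.8],
  "grip_force": 45
}}

```text
time: 16.05
eef_pos: [0.6162, 0.2172, 0.0299]
tcp_rot: [0.725, 0.689, -0.0, 0.007]
contact_force: [0.2, -0.5, 1.0]
opening: 0.155
```

```bash
python3 - <<'E'
from plan import *
st(); p,d=snap('side');cv2.imwrite('pics/z10.png',cv2.resize(p[170:320,190:340],None,fx=4,fy=4.0,interpolation=cv2.INTER_CUBIC)[:,:,::-1])
E
```

```text
t 16.05 p [0.6162 0.2172 0.0299] yaw 87.07 z [ 0.0089 -0.01   -0.9999] F [ 0.23 -0.54  1.03] op 0.155 q [ 0.19  0.41  1.74 -0.01  0.98 -1.32]
```

View pics/z10.png

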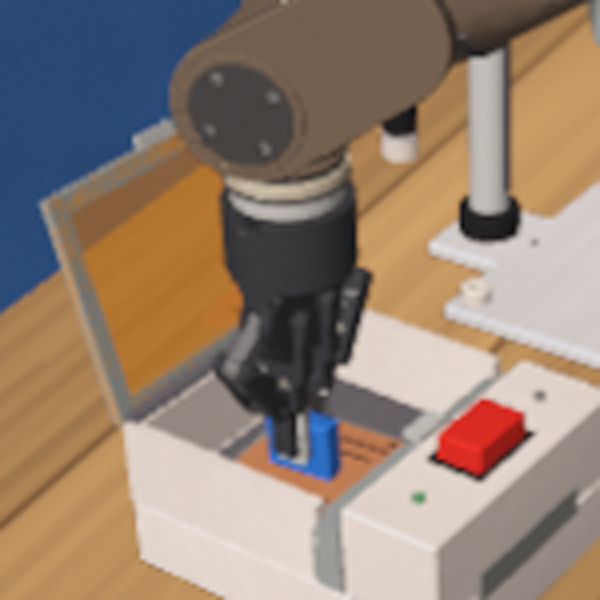

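The grip is held between the fingers, opening 13 mm. Lifting now.

>>> {"api": "send_rows", "payload": {
  "motion": [0,0,-0.3,0,0.8,0,0,-0.5,0,0.8,0,0,-0.8,0,0.8,0,0,-1.2,0,0.8,0,0,-1.5,0,0.8,0,0,-1.5,0,0.8,0,0,-1.5,0,0.8,0,0,-1.5,0,0.8]
}}

```text
time: 16.9
eef_pos: [0.6136, 0.2179, 0.1228]
tcp_rot: [0.725, 0.689, -0.002, 0.005]
contact_force: [0.8, -0.4, -1.3]
opening: 0.154
```

```bash
python3 - <<'E'
from plan import *
st(); p,d=snap('side','side11.png')
plan([0.600,0.10,0.155],np.radians(87),8,2.5,.8)
E
```

```text
t 16.9 p [0.6136 0.2179 0.1228] yaw 87.09 z [ 0.0041 -0.0111 -0.9999] F [ 0.78 -0.36 -1.29] op 0.154 q [ 0.19  0.3   1.7  -0.01  1.14 -1.32]
-2.43,-0.19,-0.56,0.002,0.8,
-2.43,-0.19,-0.56,-0,0.8,
-2.43,-0.19,-0.56,-0,0.8,
-2.43,-0.18,-0.55,-0,0.8,
-2.21,-0.17,-0.51,-0,0.8,
0,0,0,-0,0.8,
0,0,0,-0,0.8,
0,0,0,-0,0.8,
end [0.6   0.1   0.155] yaw 87.0
```

View pics/side11.png

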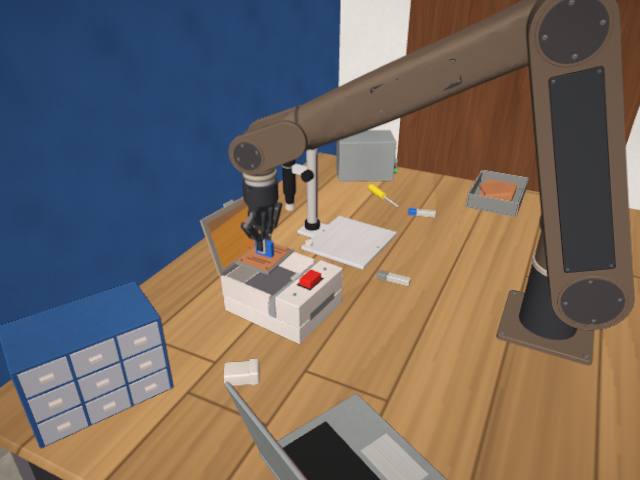

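>>> {"api": "send_rows", "payload": {
  "motion": [-0.5,0,-1.2,0,0.8,-1.5,-0.2,-1,0,0.8,-2.43,-0.3,-0.56,0,0.8,-2.5,-0.4,0,0,0.8,-2.5,-0.4,0,0,0.8,-2.5,-0.4,0,0,0.8,-2.5,-0.4,0,0,0.8]
}}

```text
time: 17.65
eef_pos: [0.5856, 0.0683, 0.1615]
tcp_rot: [0.723, 0.69, 0.001, 0.009]
contact_force: [0.6, 0.1, -0.7]
opening: 0.156
```

```bash
python3 - <<'E'
from plan import *
st(); 
plan([0.5545,-0.1428,0.12],np.radians(84.8),12,2.5,.8)
E
```

```text
t 17.65 p [0.5856 0.0683 0.1615] yaw 87.33 z [ 0.0128 -0.0114 -0.9999] F [ 0.64  0.06 -0.69] op 0.156 q [-0.05  0.12  1.83 -0.01  1.17 -1.57]
-2.44,-0.25,0.5,0.044,0.8,
-2.45,-0.14,0.5,0,0.8,
-2.45,-0.14,0.5,0,0.8,
-2.44,-0.15,0.5,0,0.8,
-2.44,-0.14,0.5,0,0.8,
-2.44,-0.15,0.5,0,0.8,
-2.44,-0.14,0.5,0,0.8,
-2.44,-0.15,0.5,0,0.8,
-1.71,-0.1,0.35,0,0.8,
0,0,0,0,0.8,
0,0,0,0,0.8,
0,0,0,0,0.8,
end [ 0.5545 -0.1428  0.12  ] yaw 84.8
```

>>> {"api": "send_rows", "payload": {
  "motion": [-2.44,-0.25,0.5,0.044,0.8,-2.45,-0.14,0.5,0,0.8,-2.45,-0.14,0.5,0,0.8,-2.44,-0.15,0.5,0,0.8,-2.44,-0.14,0.5,0,0.8,-2.44,-0.15,0.5,0,0.8,-2.2,-0.14,0.5,0,0.8,-1.5,-0.1,0.3,0,0.8,-0.8,0,0.1,0,0.8,0,0,0,0,0.8]
}}

```text
time: 18.65
eef_pos: [0.5471, -0.1416, 0.1259]
tcp_rot: [0.742, 0.67, -0.002, 0.008]
contact_force: [-1.0, -0.5, -0.8]
opening: 0.156
```

```bash
python3 - <<'E'
from plan import *
st(); p,d=snap('side');cv2.imwrite('pics/z12.png',cv2.resize(p[120:290,250:430],None,fx=3.4,fy=3.4,interpolation=cv2.INTER_CUBIC)[:,:,::-1])
plan([0.5545,-0.1428,0.05],np.radians(84.8),8,1.5,.8)
E
```

```text
t 18.65 p [ 0.5471 -0.1416  0.1259] yaw 84.12 z [ 0.0079 -0.0144 -0.9999] F [-0.96 -0.48 -0.78] op 0.156 q [-0.43  0.11  1.92 -0.01  1.1  -1.89]
0,0.13,1.49,-0.011,0.8,
-0,0.13,1.49,-0,0.8,
-0,0.13,1.49,-0,0.8,
-0,0.13,1.49,-0,0.8,
-0,0.13,1.49,-0,0.8,
-0,0.02,0.15,-0,0.8,
-0,-0,0,-0,0.8,
-0,-0,0,-0,0.8,
end [ 0.5545 -0.1428  0.05  ] yaw 84.8
```

View pics/z12.png

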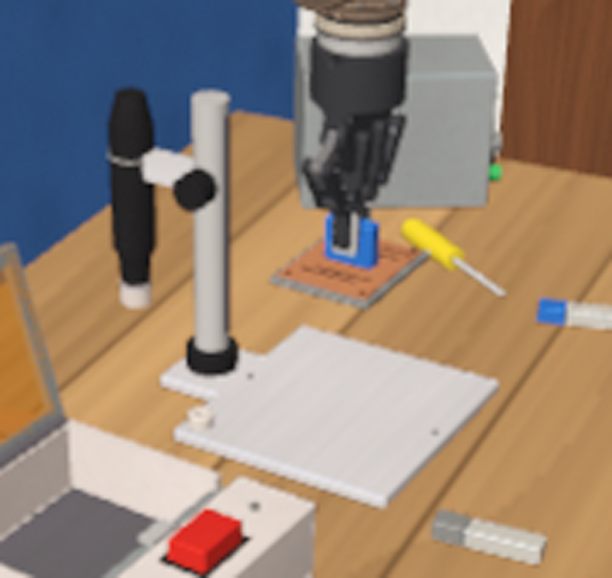

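>>> {"api": "send_rows", "payload": {
  "motion": [0,0.13,1.5,-0.011,0.8,0,0.13,1.5,0,0.8,0,0.13,1.5,0,0.8,0,0.13,1.2,0,0.8,0,0.13,0.8,0,0.8,0,0,0.3,0,0.8,0,0,0,0,0.8]
}}

```text
time: 19.4
eef_pos: [0.5539, -0.1389, 0.05]
tcp_rot: [0.737, 0.676, -0.002, 0.006]
contact_force: [-0.2, 0.4, -1.0]
opening: 0.155
```

```bash
python3 - <<'E'
from plan import *
st(); p,d=snap('side');cv2.imwrite('pics/z13.png',cv2.resize(p[120:290,250:430],None,fx=3.4,fy=3.4,interpolation=cv2.INTER_CUBIC)[:,:,::-1])
p2,d2=snap('top','top13.png')
hsv=cv2.cvtColor(p,cv2.COLOR_RGB2HSV).astype(int)
W=world('side',d,np.c_[np.mgrid[0:640,0:480].reshape(2,-1).T]).reshape(640,480,3).transpose(1,0,2)
m=(hsv[...,0]<20)&(hsv[...,1]>90)&(abs(W[...,0]-.555)<.08)&(abs(W[...,1]+.143)<.09)&(W[...,2]>.03)&(W[...,2]<.12)
P=W[m]; A=np.c_[P[:,:2],np.ones(len(P))]; k=np.linalg.lstsq(A,P[:,2],rcond=None)[0]
print('board',len(P),P.mean(0),'tilt',k,cv2.minAreaRect((P[:,:2]*1000).astype(np.float32)))
E
```

```text
t 19.4 p [ 0.5539 -0.1389  0.05  ] yaw 85.09 z [ 0.0043 -0.0117 -0.9999] F [-0.18  0.39 -0.97] op 0.155 q [-0.42  0.22  1.94 -0.01  0.97 -1.9 ]
board 350 [ 0.54855655 -0.12728535  0.07331211] tilt [-0.01702339  0.00427328  0.08319433] ((552.651123046875, -140.68234252929688), (111.43526458740234, 91.08827209472656), 83.38975524902344)
```

View pics/z13.png

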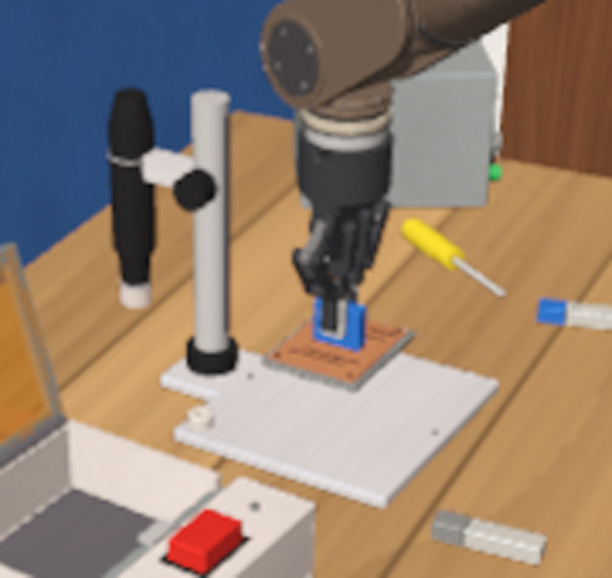

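View pics/top13.png

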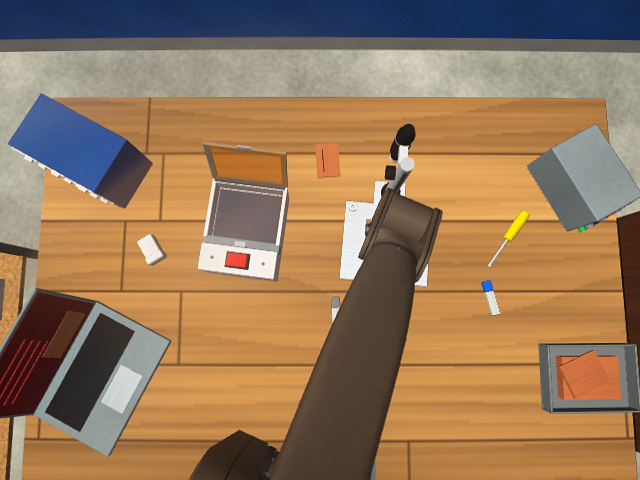

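>>> {"api": "send_rows", "payload": {
  "motion": [-0.1,0.1,1.0,0.005,0.8,-0.1,0.1,1.0,0,0.8,-0.1,0.05,0.8,0,0.8,0,0.05,0.7,0,0.8,0,0.05,0.4,0,0.8,0,0,0.2,0,0.8,0,0,0,0,0.8]
}}

```text
time: 20.2
eef_pos: [0.5594, -0.1442, 0.008]
tcp_rot: [0.739, 0.674, -0.001, 0.008]
contact_force: [1.1, 1.0, -1.6]
opening: 0.153
```

```bash
python3 - <<'E'
from plan import *
st()
E
```

```text
t 20.2 p [ 0.5594 -0.1442  0.008 ] yaw 84.74 z [ 0.0086 -0.0137 -0.9999] F [ 1.09  1.01 -1.65] op 0.153 q [-0.42  0.29  1.94 -0.01  0.89 -1.9 ]
```

>>> {"api": "send_rows", "payload": {
  "motion": [0.1,-0.2,0.1,0,0.8,0.05,-0.2,0.15,0,0.8,0,0,0.15,0,0.8,0,0,0.15,0,0.8,0,0,0.1,0,0.8]
}}

```text
time: 20.7
eef_pos: [0.5561, -0.1425, 0.0021]
tcp_rot: [0.739, 0.674, -0.001, 0.009]
contact_force: [-0.8, 0.6, -2.1]
opening: 0.156
```

```bash
python3 - <<'E'
from plan import *
st()
E
```

```text
t 20.7 p [ 0.5561 -0.1425  0.0021] yaw 84.75 z [ 0.0107 -0.0146 -0.9998] F [-0.77  0.6  -2.08] op 0.156 q [-0.42  0.3   1.96 -0.01  0.87 -1.89]
```

>>> {"api": "send_rows", "payload": {
  "motion": [0,0,0.08,0,0.8,0,0,0.08,0,0.8,0,0,0.08,0,0.8,0,0,0.08,0,0.8]
}}

```text
time: 21.1
eef_pos: [0.5564, -0.1427, -0.0011]
tcp_rot: [0.739, 0.674, -0.001, 0.009]
contact_force: [0.6, -1.1, -1.2]
opening: 0.153
```

>>> {"api": "send_rows", "payload": {
  "motion": [0,0,0.06,0,0.8,0,0,0.06,0,0.8,0,0,0.06,0,0.8]
}}

```text
time: 21.4
eef_pos: [0.5565, -0.1428, -0.0029]
tcp_rot: [0.739, 0.674, -0.001, 0.009]
contact_force: [0.5, -0.2, 0.7]
opening: 0.151
```

Force has moved from −1.2 N to +0.7 N, so the carrier is just touching.

>>> {"api": "send_rows", "payload": {
  "motion": [0,0,0.06,0,0.8,0,0,0.06,0,0.8,0,0,0.06,0,0.8]
}}

```text
time: 21.7
eef_pos: [0.5566, -0.1429, -0.0031]
tcp_rot: [0.739, 0.674, -0.001, 0.009]
contact_force: [-3.1, 0.5, 4.8]
opening: 0.154
```

```bash
python3 - <<'E'
from plan import *
st(); p,d=snap('side');cv2.imwrite('pics/z14.png',cv2.resize(p[140:280,280:420],None,fx=4.2,fy=4.2,interpolation=cv2.INTER_CUBIC)[:,:,::-1])
E
```

```text
t 21.7 p [ 0.5566 -0.1429 -0.0031] yaw 84.76 z [ 0.01   -0.0142 -0.9998] F [-3.14  0.49  4.82] op 0.154 q [-0.42  0.31  1.95 -0.01  0.87 -1.9 ]
```

View pics/z14.png

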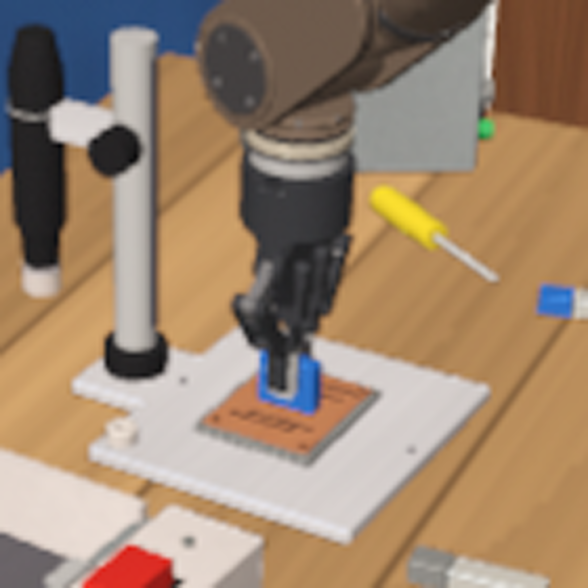

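>>> {"api": "send_rows", "payload": {
  "motion": [0,0,0,0,0.8,0,0,0,0,1.6,0,0,0,0,2.4,0,0,0,0,3.5,0,0,0,0,5,0,0,0,0,5,0,0,-0.3,0,5,0,0,-0.6,0,5]
}}

```text
time: 22.55
eef_pos: [0.5568, -0.1429, 0.0046]
tcp_rot: [0.739, 0.674, -0.001, 0.01]
contact_force: [0.5, -0.2, 0.7]
opening: 0.584
```

>>> {"api": "send_rows", "payload": {
  "motion": [0,0,-1,0,5,0,0,-1.5,0,5,0,0,-2,0,5,0,-0.5,-2,0,5,0,-1,-2,0,5,0,-1,-2,0,5,0,-1,-2,0,5]
}}

```text
time: 23.25
eef_pos: [0.5204, -0.1378, 0.1401]
tcp_rot: [0.739, 0.674, 0.0, 0.011]
contact_force: [-0.6, 0.2, -0.1]
opening: 0.584
```

```bash
python3 - <<'E'
from plan import *
st()
plan([0.47,0.04,0.2],np.radians(84.8),8,3,5)
E
```

```text
t 23.25 p [ 0.5204 -0.1378  0.1401] yaw 84.77 z [ 0.0155 -0.0168 -0.9997] F [-0.6   0.25 -0.09] op 0.584 q [-0.44  0.03  1.98 -0.01  1.12 -1.92]
2.65,-1.01,-0.98,-0.001,5,
2.65,-1.01,-0.98,0,5,
2.65,-1,-0.98,0,5,
2.65,-1.01,-0.99,0,5,
2.65,-1,-0.98,0,5,
2.65,-1.01,-0.99,0,5,
1.26,-0.48,-0.47,0,5,
-0,0,0,0,5,
end [0.47 0.04 0.2 ] yaw 84.8
```

>>> {"api": "send_rows", "payload": {
  "motion": [2.65,-1,-1,0,5,2.65,-1,-1,0,5,2.65,-1,-1,0,5,2.65,-1,-1,0,5,2.65,-1,-1,0,5,2.65,-0.5,-1,0,5,1.26,0,-0.47,0,5,0,0,0,0,5,0,0,0,0,5]
}}

```text
time: 24.15
eef_pos: [0.4811, 0.0442, 0.2225]
tcp_rot: [0.739, 0.673, 0.008, 0.024]
contact_force: [0.8, -0.5, -0.5]
opening: 0.581
```

```bash
python3 - <<'E'
from plan import *
st(); p,d=snap('side','side15.png'); p,d=snap('top','top15.png')
hsv=cv2.cvtColor(p,cv2.COLOR_RGB2HSV).astype(int)
W=world('top',d,np.c_[np.mgrid[0:640,0:480].reshape(2,-1).T]).reshape(640,480,3).transpose(1,0,2)
v,u=np.mgrid[0:480,0:640]
reg=(abs(W[...,0]-.555)<.16)&(abs(W[...,1]+.143)<.16)
s=reg&(v>203)&(W[...,2]>.006)&(W[...,2]<.03)&(u>330)
s=cv2.morphologyEx(s.astype(np.uint8),cv2.MORPH_OPEN,np.ones((5,5)))>0
print('stage',cv2.minAreaRect((W[s][:,:2]*1000).astype(np.float32)))
c=reg&(hsv[...,0]<20)&(hsv[...,1]>90)&(abs(W[...,2]-.02)<.006)&(v>203)
P=W[c];print('board',len(P),cv2.minAreaRect((P[:,:2]*1000).astype(np.float32)),np.median(P[:,2]),np.linalg.lstsq(np.c_[P[:,:2],np.ones(len(P))],P[:,2],rcond=None)[0])
b=reg&(hsv[...,0]>100)&(hsv[...,0]<125)&(hsv[...,1]>130)&(W[...,2]>.045)&(W[...,2]<.08)
if b.sum(): print('grip',b.sum(),W[b].mean(0))
E
```

```text
t 24.15 p [0.4811 0.0442 0.2225] yaw 84.64 z [ 0.0439 -0.0238 -0.9988] F [ 0.79 -0.46 -0.47] op 0.581 q [-0.11 -0.2   2.03 -0.02  1.26 -1.58]
stage ((554.9138793945312, -143.70419311523438), (220.77978515625, 203.67405700683594), 84.85382080078125)
board 1077 ((499.34674072265625, -120.09514617919922), (117.3390884399414, 226.48390197753906), 68.24951934814453) 0.020396085458468605 [-0.00306641  0.00103158  0.0222619 ]
grip 104 [ 0.55560525 -0.14111607  0.05703738]
```

View pics/side15.png

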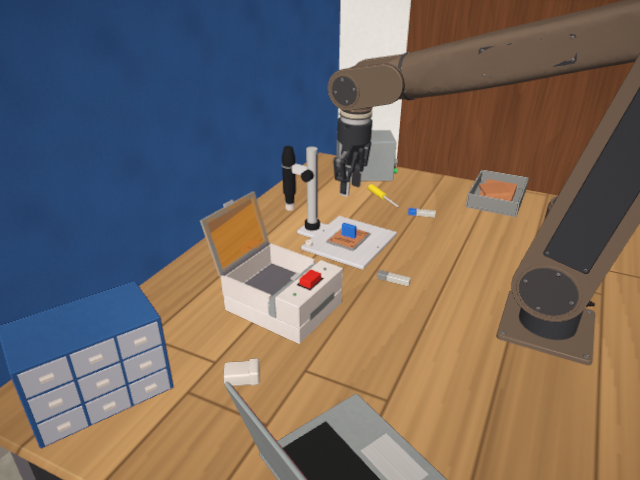

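View pics/top15.png

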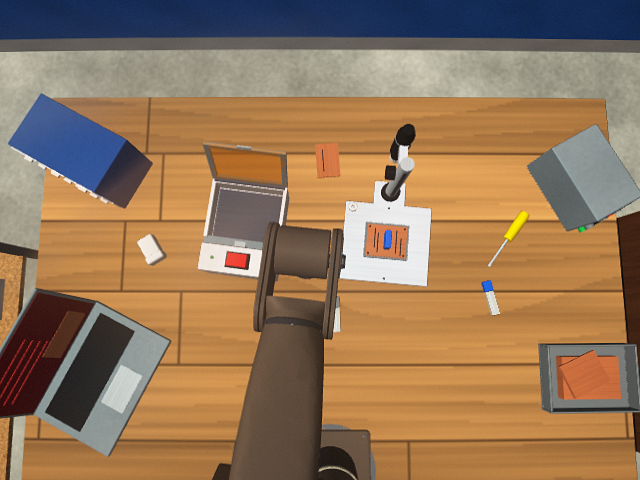

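The carrier lies at about (386,241), centred on the stage. Its grip is at (0.556,-0.141) and the plate centre at (0.555,-0.144). The board is flat, with a slope of 0.003 and its top at 20 mm. The hatch is open, the bystanders are unmoved and the arm is clear.

```bash
python3 -c "
from plan import *
st(); print(workorder.sign_off())"
```

```text
t 24.25 p [0.4811 0.0436 0.222 ] yaw 84.56 z [ 0.043  -0.0237 -0.9988] F [-0.28 -0.24 -0.  ] op 0.587 q [-0.11 -0.2   2.03 -0.02  1.26 -1.58]
the job is handed in; nothing more can be done
None
```

The job is done and handed in at about 24 s of the 64 s allowed. I pressed the latch slowly, and the hatch let go and swung fully open by itself. I then lifted the carrier out by its blue grip, set it on the stage plate and released it.

**Latch press:** the downward force reached at most about 9 N in the readings, with up to about 5 N sideways, so roughly 10 N in total against the 18 N limit. These are readings between moves, so a brief higher peak would not have shown.

**Last checks:**
- **Position:** the grip is about 3 mm from the plate's centre.
- **Flatness:** the board lies flat, with a slope of about 0.003 and its top at 20 mm. The set-down force was about 5 N.
- **Surroundings:** the last pictures show the hatch still open and nothing on the bench visibly moved. The arm is clear, though it partly hides the grey-capped bit case in the top view.

**Disagreements and failed checks:**
- **Fingertip height:** the reported tool height was about 36 mm lower than the real fingertips, as the camera and the contact with the pad both showed. I went by camera and force instead.
- **Tool tilt:** the tool drifted by up to about 1.5° while working and about 2.5° on the final retreat, when it held nothing. It did not affect the placing.
- **Board outline:** in the last picture my outline fit of the board mixed in other surfaces and was no use. The centring figure therefore comes from the grip alone.

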